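Load a petal mount into the drilling jig

TASK

Load the wooden petal mount into the drilling jig, square end first: lay it between the fences and slide it in under the bridge, past the drag of the side springs, until it sits against the end stop hidden inside. Push no harder than it takes to feel the stop, let go of the mount there, and leave the other things on the bench where they are.

Things in the scene. Friction and masses are not known exactly. Their poses are not given: they have to be found in the camera images.
- mount: Dark hardwood petal mount, about 0.16 kg: a block 150 long (x), 40 wide (y), 36 high, lying flat, with a 25 mm long stub tenon (22 wide, 18 high) at its tail (-x). The other end (+x), the nose, is square and goes into the jig first. Origin: centre of the block's underside, 75 mm behind the nose face.
- jig: Aluminium and steel drilling jig screwed to the bench. Parts go in along its +x. Deck 15 mm high, x from -130 to 128, 96 wide. Two steel fences 12 mm high stand on the deck 42 mm apart from x -35 to the bridge, flaring outwards to 56 mm apart at x -55. The bridge (x 0 to 118, 66 wide, top 46 mm above the deck, two drill bushes 10 mm higher) covers the slot. Origin: under the bridge's mouth, on the centre line.
- jig_mouth (a point): Mouth of the slot under the bridge, on the deck; x points into the slot (42 wide, 38 high, closed at the back). Two leaf springs (x 2 to 30 mm in) resist with up to 10 N while a part pushes them aside, then drag on it evenly with 3 to 7 N. A solid end stop (end_stop_c0, 8 mm thick) is locked inside, hidden by the bridge: its face is somewhere 35 to 100 mm in, different each time.
- jar: Amber glass jar with a black lid, 60 mm across, 85 mm tall, origin at the centre of its underside. Not part of the job.
- petal_a: Red resin-coated petal, 92 x 56 x 7 mm, curing on an upturned white cup 50 mm across and 42 mm tall; origin at the centre of the petal's underside. Not part of the job.
- petal_b: Red resin-coated petal, 92 x 56 x 7 mm, curing on an upturned white cup 50 mm across and 42 mm tall; origin at the centre of the petal's underside. Not part of the job.
There are look-alikes about, which are no part of the job. There is more than one size of the mount; the job needs the middle-sized.

How it is judged:
By the outcome, as a careful person would: the job done as asked, in the order asked, and still so for the second after the job is handed in, with the robot touching nothing.
It also fails if it takes over 64 s, if anything falls off the work surface, if the arm or the gripper's body presses on something with over 40 N, if the wrist force passes 120 N, or if a joint passes its speed limit or range.

ROBOT

A 6-joint arm with a two-finger parallel gripper is mounted at the origin on the work surface. World frame = base frame: x ahead of the robot, y to its left, z up, the work surface at z = 0. Lengths are in m, angles in rad, forces in N, time in s.
With the tool pointing down it reaches from about 0.325 to 0.85 m from the base axis. Payload 4.4 kg.
Tool frame: the origin (TCP) lies at the very end of the fingers, on their centre line; the grasp point (between the pads) lies 19 mm behind it; z points along the fingers, y is the direction in which the jaws open and shut (so a half turn about z gives the same grasp; the last joint's range is limited). The gripper opens to 94 mm and grips with 3 to 60 N. Pads are 16 mm wide; open, the fingers measure 119 mm over their backs; the gripper's body (75 mm by 177 mm) begins 78 mm behind the grasp point.
Start: joints at [1.018, 0.207, 1.542, -0, 1.393, -0.15], TCP at [0.225, 0.529, 0.205] pointing down, gripper open.
Joint ranges: [-2.73, 2.73], [-0.86, 2.22], [0.23, 2.46], [-1.11, 4.25], [0.08, 2.63], [-2.82, 2.82]. Speed limits (rad/s): [2.79, 2.79, 3.14, 3.14, 3.14, 3.14].

INTERFACE

Orientations are given as a rotation vector (axis times angle).
In Python, from bench import ctrl gives the robot as it stands. The module is installed in compiled form; this text tells all that it offers.
- The arm moves only by the tool jog_arm, never from a script. Its argument "targets" is a list of rows, each a list of 7 numbers: the gripper's target within -1 to 1 (shut at 1, half-way at 0, fully open at -1), then the shift along the tool's x, y, z as a fraction of full scale, then the turn, a rotation vector about the tool's x, y, z as a fraction of full scale. A call has 1 to 5 rows; each row shifts and turns the commanded pose from where the row before left it, along the tool's axes as they then stand; what a row does not reach is not made up. Full scale, the value 1, is 100 cm for a shift and 30 degrees for a turn. A row lasts 1/8 s, in which the tool goes at most 62.5 mm and 10.7 degrees, less where a joint would pass 70% of its speed; a pose out of reach is approached as far as the arm can. A call with a number of a shift or a turn outside -1 to 1 is refused whole. A call with a gripper value outside its range is refused whole. The fingers move at their own pace and stop on an object; "grip_force" is the grip in N (left out, the last holds). Time passes only in rows, so rows that do not move let the fingers close. It gives the time, the measured TCP pose, the force and the opening at its end, in the units of the state.
- ctrl.state(): the state, without advancing time (a new reading comes with each control period).
- ctrl.get_image(name): name is "scene" or "top" or "wrist"; returns a dict with "img" (480x640x3 uint8, red, green, blue), "mtx" (3x3 intrinsics, pixels), "cam_to_world" (4x4, takes a point from camera to world coordinates); the wrist camera has in their place "mount" (4x4, takes a point from camera to tool coordinates, whose origin is the TCP and whose axes are the flange's). Camera axes: x right, y up, looking along -z (the intrinsics and any distortion apply to the point x, -y, -z); pixel columns grow to the right and rows downward; lengths in m; the calibration is good to about 2 mm. A picture is of the moment at which its call begins: read the wrist's pose just before it. There is no depth.
- ctrl.job_done(): hands the job in, once; it reports no verdict.
The state is a dict: "time_s": time; "q": joint angles; "qd": joint speeds; "joint_efforts": joint torques, N m; "ee_pos": TCP position; "ee_rot": TCP orientation; "ft_force": force on the tool from outside, world axes, zero at the start; "torque": the same for the moment, N m; "gripper_width": finger opening in m.
Only numpy, scipy, OpenCV 4.12 (cv2) and the standard library are available. Lean on these libraries where they do the work, as an engineer would, in place of code of your own. Each camera call takes 0.05 s, during which the arm holds its last target. There are 200 camera calls.

## Working session

There is one attempt and no reset: what is moved stays moved. The work goes in short steps, Python scripts to look and compute and a tool call to move; the robot and the scene stay as the last step left them, time stands still between calls to the robot, and variables do not carry over. Pictures are saved under pics/ and viewed, about 8 in all and at most 12, crops included, and the job is handed in when it is done.

Besides the shell and the picture viewer there is one more tool, called after ">>>" in YAML: its name, and indented under it one key for each argument. jog_arm: Moves the arm, as the interface text tells. Its arguments: {"type":"object","properties":{"targets":{"type":"array","items":{"type":"array","items":{"type":"number","minimum":-1,"maximum":1}}},"grip_force":{"type":"number"}},"required":["targets"]}

```bash
mkdir -p pics; python3 - <<'E'
from bench import ctrl
import cv2, numpy as np
s=ctrl.state();print({k:np.round(v,3).tolist() for k,v in s.items()})
for n in ("top","scene"):
    d=ctrl.get_image(n);cv2.imwrite(f"pics/{n}0.png",d["img"][:,:,::-1]);print(n,d["mtx"].tolist(),np.round(d["cam_to_world"],4).tolist(),[k for k in d])
d=ctrl.get_image("wrist");print(np.round(d["mount"],4).tolist(),d["mtx"].tolist(),list(d))
E
```

```text
{'time_s': 0.0, 'q': [1.017, 0.207, 1.543, 0.0, 1.393, -0.15], 'qd': [-0.002, 0.001, 0.0, 0.0, 0.001, -0.0], 'joint_efforts': [0.0, -37.088, -28.142, 0.07, 0.036, -0.0], 'ee_pos': [0.225, 0.528, 0.204], 'ee_rot': [-0.628, -3.077, 0.003], 'ft_force': [-0.844, 0.117, -0.273], 'torque': [-0.034, 0.03, 0.004], 'gripper_width': 0.094}
top [[507.15629870138366, 0.0, 317.8719059151105], [0.0, 507.15629870138366, 243.73539216217137], [0.0, 0.0, 1.0]] [[-0.0516, 0.9752, -0.215, 0.2831], [-0.9987, -0.0504, 0.0107, 0.0587], [-0.0004, 0.2153, 0.9766, 1.1579], [0.0, 0.0, 0.0, 1.0]] ['img', 'mtx', 'cam_to_world']
scene [[625.1015625512133, 0.0, 322.76622255413764], [0.0, 625.1015625512133, 236.95041882553417], [0.0, 0.0, 1.0]] [[-0.6826, -0.6263, 0.3766, 1.0303], [0.7307, -0.5767, 0.3653, 0.5685], [-0.0116, 0.5245, 0.8513, 1.2443], [0.0, 0.0, 0.0, 1.0]] ['img', 'mtx', 'cam_to_world']
[[-0.0009, 0.9637, 0.2668, 0.0782], [1.0, 0.0009, 0.0001, -0.0001], [-0.0002, 0.2668, -0.9637, -0.1795], [0.0, 0.0, 0.0, 1.0]] [[416.5866510328092, 0.0, 311.40029690355715], [0.0, 416.5866510328092, 243.14486038007348], [0.0, 0.0, 1.0]] ['img', 'mtx', 'mount']
```

View pics/top0.png

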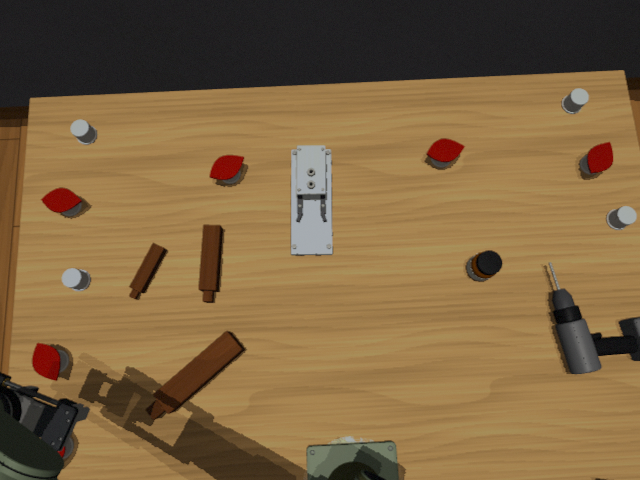

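View pics/scene0.png

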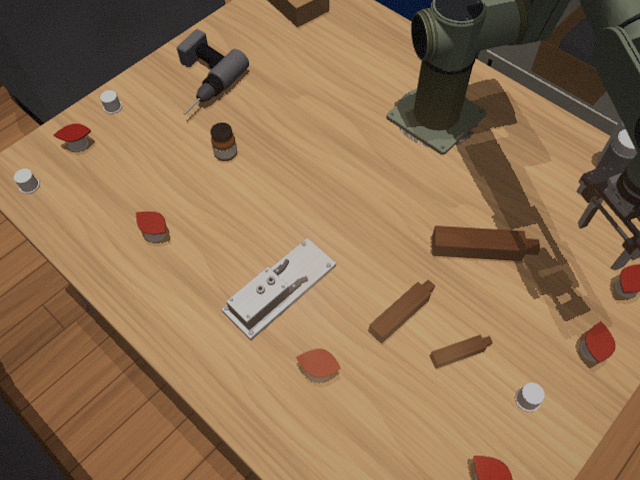

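The top view shows three mounts: small at (148,270), middle at (210,262) and large at (197,375). The jig is at (312,200), with its mouth near row 196 and +x up the image. Next I measure the middle mount and the jig.

```bash
cat > h.py <<'E'
import cv2, numpy as np
from scipy.spatial.transform import Rotation as R
def ray(d,uv,z,T=None):
    T=d["cam_to_world"] if T is None else T; K=d["mtx"]
    uv=np.atleast_2d(np.float64(uv)); c=np.c_[(uv[:,0]-K[0,2])/K[0,0],-(uv[:,1]-K[1,2])/K[1,1],-np.ones(len(uv))]@T[:3,:3].T
    o=T[:3,3]; return o+c*((z-o[2])/c[:,2])[:,None]
def proj(d,P,T=None):
    T=d["cam_to_world"] if T is None else T; p=(np.atleast_2d(P)-T[:3,3])@T[:3,:3]; K=d["mtx"]
    return np.c_[K[0,0]*p[:,0]/-p[:,2]+K[0,2],K[1,1]*-p[:,1]/-p[:,2]+K[1,2]]
def wristT(s,d):
    T=np.eye(4);T[:3,:3]=R.from_rotvec(s["ee_rot"]).as_matrix();T[:3,3]=s["ee_pos"];return T@d["mount"]
E
python3 - <<'E'
from bench import ctrl
from h import *
d=ctrl.get_image("top");im=d["img"]
a=cv2.resize(im[215:310,120:250],None,fx=5,fy=5,interpolation=cv2.INTER_CUBIC)
b=cv2.resize(im[140:262,280:345],None,fx=2,fy=4,interpolation=cv2.INTER_CUBIC) 
b=cv2.resize(im[140:262,285:340],None,fx=4.8,fy=4.8,interpolation=cv2.INTER_CUBIC)
h=max(a.shape[0],b.shape[0]);c=np.zeros((h,0,3),np.uint8)
c=np.hstack([cv2.copyMakeBorder(x[:,:520],0,h-x.shape[0],0,0,cv2.BORDER_CONSTANT) for x in (a,b)])
print(c.shape,a.shape)
cv2.imwrite("pics/crop1.png",c[:600,:800,::-1])
hsv=cv2.cvtColor(im,cv2.COLOR_RGB2HSV)
m=((im.max(2)<120)&(im[...,0]>im[...,2]+15)).astype(np.uint8);m[:,:185]=0;m[:,235:]=0;m[:215]=0;m[310:]=0
cs,_=cv2.findContours(m,0,1);k=max(cs,key=cv2.contourArea)
ap=cv2.approxPolyDP(k,1.5,True)[:,0];print("mount",ap.tolist(),np.round(ray(d,ap,.036)[:,:2],4).tolist())
m=((hsv[...,1]<50)&(im.max(2)>90)).astype(np.uint8);m[:,:280]=0;m[:,345:]=0;m[:135]=0;m[265:]=0
cs,_=cv2.findContours(m,0,1);k=max(cs,key=cv2.contourArea);r=cv2.minAreaRect(k);bx=cv2.boxPoints(r)
print("jig",np.round(bx,1).tolist(),np.round(ray(d,bx,.015)[:,:2],4).tolist())
E
```

```text
(586, 784, 3) (475, 650, 3)
mount [[203, 225], [199, 289], [203, 292], [203, 301], [214, 302], [215, 292], [219, 291], [224, 229], [220, 225]] [[0.5875, 0.3061], [0.441, 0.3154], [0.4338, 0.3065], [0.4138, 0.3066], [0.4104, 0.2823], [0.4324, 0.2799], [0.4342, 0.271], [0.5756, 0.2583], [0.5855, 0.2673]]
jig [[291.0, 145.0], [332.0, 145.0], [332.0, 254.0], [291.0, 254.0]] [[0.7816, 0.0982], [0.7765, -0.0005], [0.509, 0.0149], [0.5139, 0.109]]
```

View pics/crop1.png

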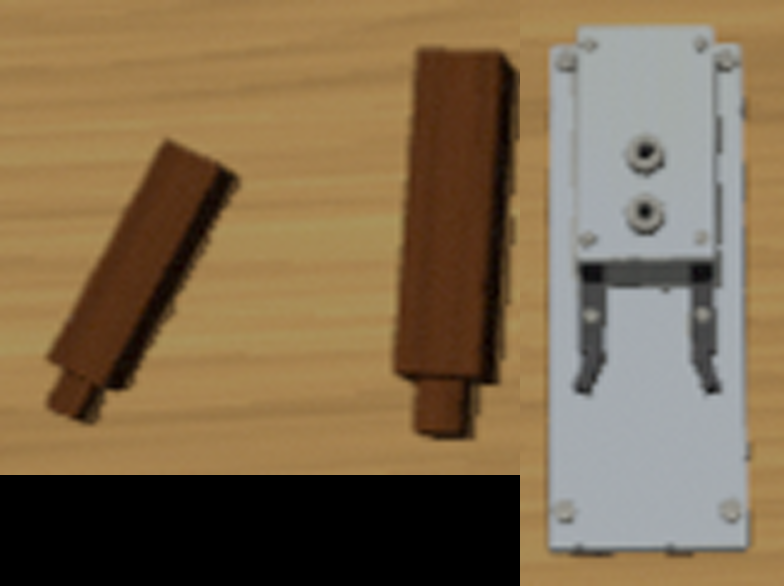

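```bash
cat >> h.py <<'E'
def goto(s,xyz,ang):
    """tool-axes shift (fraction of 1 m) and z turn (fraction of 30deg) from the measured pose; tool down, tool x at world angle ang"""
    M=R.from_rotvec(s["ee_rot"]).as_matrix(); sh=M.T@(np.array(xyz)-s["ee_pos"])
    x=[np.cos(ang),np.sin(ang),0]; z=[0,0,-1.]; G=np.c_[x,np.cross(z,x),z]
    rv=R.from_matrix(M.T@G).as_rotvec()
    print("shift mm",np.round(sh*1e3,1),"turn/30deg",np.round(np.degrees(rv)/30,3))
E
python3 - <<'E'
from bench import ctrl
from h import *
d=ctrl.get_image("top")
A=np.array([[418,50],[502,50],[398,375],[485,378]])/5+[120,215]-.4
P=ray(d,A,.036)[:,:2];print(P.round(4).tolist())
n,t=(P[0]+P[1])/2,(P[2]+P[3])/2;v=n-t;print("mount c",(n+t)/2,"len",np.linalg.norm(v),"wid",np.linalg.norm(P[0]-P[1]),"yaw",np.arctan2(v[1],v[0]))
B=(np.array([[550,45],[742,45],[549,550],[748,550]])-[520,0])/4.8+[285,140]-.4
Q=ray(d,B,.015)[:,:2];print(Q.round(4).tolist())
n,t=(Q[0]+Q[1])/2,(Q[2]+Q[3])/2;v=n-t;yj=np.arctan2(v[1],v[0]);print("jig yaw",yj,"len",np.linalg.norm(v),"origin",t+.130*v/np.linalg.norm(v))
C=(np.array([[580,260],[715,262]])-[520,0])/4.8+[285,140]-.4
print("bridge mouth top",ray(d,C,.061)[:,:2])
s=ctrl.state()
yaw=-.057;c=np.array([.511,.2905]);u=np.array([np.cos(yaw),np.sin(yaw)])
goto(s,[*(c-.052*u),.20],np.pi+yaw)
E
```

```text
[[0.5884, 0.3056], [0.5864, 0.2673], [0.4396, 0.3149], [0.4363, 0.2763]]
mount c [0.51267857 0.2910449 ] len 0.14975984477934748 wid 0.038382168921068605 yaw -0.061364170553193736
[[0.7714, 0.099], [0.7664, 0.0028], [0.5135, 0.1098], [0.5086, 0.0147]]
jig yaw -0.04397082519577608 len 0.2581357331921604 origin [0.64089921 0.05654733]
bridge mouth top [[0.64279192 0.0875766 ]
 [0.63851517 0.02404044]]
shift mm [-307.3 -124.6    5. ] turn/30deg [-0.002 -0.001 -0.66 ]
```

>>> jog_arm:
  targets:
    - [-1,-0.051,-0.021,0,0,0,0]
    - [-1,-0.051,-0.021,0,0,0,0]
    - [-1,-0.051,-0.021,0,0,0,0]
    - [-1,-0.051,-0.021,0,0,0,0]
    - [-1,-0.051,-0.021,0,0,0,0]

```text
time_s: 0.88
ee_pos: [0.4199, 0.3311, 0.2055]
ee_rot: [0.628, 3.078, 0.0]
ft_force: [-0.2, 0.7, 0.3]
gripper_width: 0.0939
```

>>> jog_arm:
  targets:
    - [-1,-0.052,-0.02,0,0,0,0]
    - [-1,0,0,0,0,0,-0.33]
    - [-1,0,0,0,0,0,-0.33]
    - [-1,0,0,0,0,0,0]
    - [-1,0,0,0,0,0,0]

```text
time_s: 1.5
ee_pos: [0.4587, 0.2937, 0.2054]
ee_rot: [-0.093, -3.14, 0.0]
ft_force: [0.5, -0.4, -0.4]
gripper_width: 0.0944
```

```bash
python3 - <<'E'
from bench import ctrl
from h import *
s=ctrl.state();d=ctrl.get_image("wrist");T=wristT(s,d);im=d["img"]
print(np.round(s["ee_pos"],4),np.round(s["ee_rot"],3),np.round(s["ft_force"],2))
yaw=-.061;c=np.array([.5127,.2910]);u=np.array([np.cos(yaw),np.sin(yaw)]);v=np.array([-u[1],u[0]])
K=[np.r_[c+a*u+b*v,.036] for a,b in((.075,.02),(.075,-.02),(-.075,-.02),(-.075,.02))]
print("expected corners px",proj(d,K,T).round(0).tolist())
cv2.imwrite("pics/w1.png",im[:,:,::-1])
goto(s,[*(c-.052*u),.20],np.pi+yaw)
E
```

```text
[0.4587 0.2937 0.2054] [-0.093 -3.14   0.   ] [ 0.46 -0.38 -0.39]
expected corners px [[333.0, 357.0], [291.0, 357.0], [288.0, 198.0], [336.0, 198.0]]
shift mm [-2.1  0.6  5.4] turn/30deg [-0.    -0.     0.003]
```

View pics/w1.png

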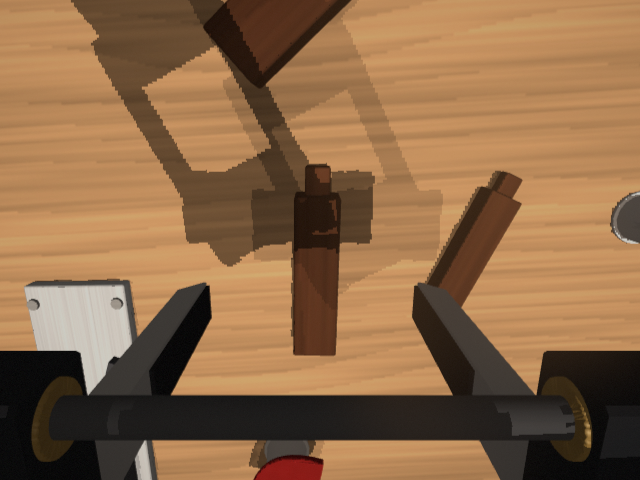

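Expected and seen corners differ by about 3–5 px (mount corners at (294,355), (337,355), (294,195), (340,195)), so the mount lies about 3 mm further to tool +y. The fingers have clear space, so I descend and grasp.

>>> jog_arm:
  targets:
    - [-1,-0.002,0.003,0.05,0,0,0]
    - [-1,0,0,0.05,0,0,0]
    - [-1,0,0,0.05,0,0,0]
    - [-1,0,0,0.035,0,0,0]
    - [-1,0,0,0.005,0,0,0]

```text
time_s: 2.17
ee_pos: [0.4582, 0.2956, 0.0126]
ee_rot: [-0.091, -3.134, 0.004]
ft_force: [-0.1, -0.3, 0.0]
gripper_width: 0.0941
```

>>> jog_arm:
  targets:
    - [1,0,0,0,0,0,0]
    - [1,0,0,0,0,0,0]
    - [1,0,0,0,0,0,0]
    - [1,0,0,0,0,0,0]
    - [1,0,0,0,0,0,0]
  grip_force: 25

```text
time_s: 2.8
ee_pos: [0.4612, 0.2966, 0.0159]
ee_rot: [0.09, 3.14, 0.0]
ft_force: [-0.9, -1.1, 0.2]
gripper_width: 0.0475
```

>>> jog_arm:
  targets:
    - [1,0,0,0,0,0,0]
    - [1,0,0,0,0,0,0]
    - [1,0,0,0,0,0,0]

```text
time_s: 3.18
ee_pos: [0.4611, 0.2967, 0.0156]
ee_rot: [0.09, 3.14, 0.001]
ft_force: [-1.1, 0.1, 3.5]
gripper_width: 0.0395
```

>>> jog_arm:
  targets:
    - [1,0,0,-0.01,0,0,0]
    - [1,0,0,-0.02,0,0,0]
    - [1,0,0,-0.03,0,0,0]
    - [1,0,0,-0.02,0,0,0]
    - [1,0,0,0,0,0,0]

```text
time_s: 3.8
ee_pos: [0.4624, 0.297, 0.0974]
ee_rot: [0.09, 3.137, 0.002]
ft_force: [-0.3, 0.4, -1.8]
gripper_width: 0.0397
```

```bash
python3 - <<'E'
from bench import ctrl
from h import *
s=ctrl.state();d=ctrl.get_image("wrist");T=wristT(s,d);im=d["img"]
print(np.round(s["ee_pos"],4),np.round(s["ee_rot"],3),np.round(s["ft_force"],2),s["gripper_width"])
yj=-.044;o=np.array([.6409,.0565]);u=np.array([np.cos(yj),np.sin(yj)])
goto(s,[*(o-.127*u-.07*u),s["ee_pos"][2]],np.pi+yj)   # nose at jig x=-70
cv2.imwrite("pics/w2.png",im[:,:,::-1])
E
```

```text
[0.4624 0.297  0.0974] [9.000e-02 3.137e+00 2.000e-03] [-0.33  0.38 -1.81] 0.03973719832771691
shift mm [   5.1 -232.5   -0.4] turn/30deg [ 0.003  0.007 -0.025]
```

>>> jog_arm:
  targets:
    - [1,0.005,-0.057,0,0,0,0]
    - [1,0,-0.058,0,0,0,0]
    - [1,0,-0.058,0,0,0,0]
    - [1,0,-0.058,0,0,0,-0.02]
    - [1,0,0,0,0,0,0]

```text
time_s: 4.47
ee_pos: [0.4413, 0.0628, 0.094]
ee_rot: [-0.084, -3.137, 0.001]
ft_force: [-0.2, 0.6, -1.6]
gripper_width: 0.0396
```

>>> jog_arm:
  targets:
    - [1,0,0,0,0,0,0]
    - [1,0,0,0,0,0,0]

```text
time_s: 4.72
ee_pos: [0.4424, 0.0674, 0.0949]
ee_rot: [-0.071, -3.14, -0.001]
ft_force: [1.0, 0.3, -1.8]
gripper_width: 0.04
```

```bash
python3 - <<'E'
from bench import ctrl
from h import *
s=ctrl.state();d=ctrl.get_image("wrist");T=wristT(s,d);im=d["img"]
print(np.round(s["ee_pos"],4),np.round(s["ee_rot"],3),np.round(s["ft_force"],2),s["gripper_width"])
yj=-.044;o=np.array([.6409,.0565]);u=np.array([np.cos(yj),np.sin(yj)]);v=np.array([-u[1],u[0]])
K=[np.r_[o+a*u+b*v,.015] for a,b in((-.13,.048),(-.13,-.048),(-.055,.028),(-.055,-.028))]
print("expected deck corners, flare px",proj(d,K,T).round(0).tolist())
cv2.imwrite("pics/w3.png",im[:,:,::-1])
goto(s,[*(o-.127*u-.07*u),s["ee_pos"][2]],np.pi+yj)
E
```

```text
[0.4424 0.0674 0.0949] [-7.10e-02 -3.14e+00 -1.00e-03] [ 0.97  0.31 -1.75] 0.039992553014537344
expected deck corners, flare px [[378.0, 348.0], [239.0, 348.0], [346.0, 438.0], [271.0, 438.0]]
shift mm [-1.8 -2.1 -0. ] turn/30deg [ 0.001 -0.002 -0.002]
```

View pics/w3.png

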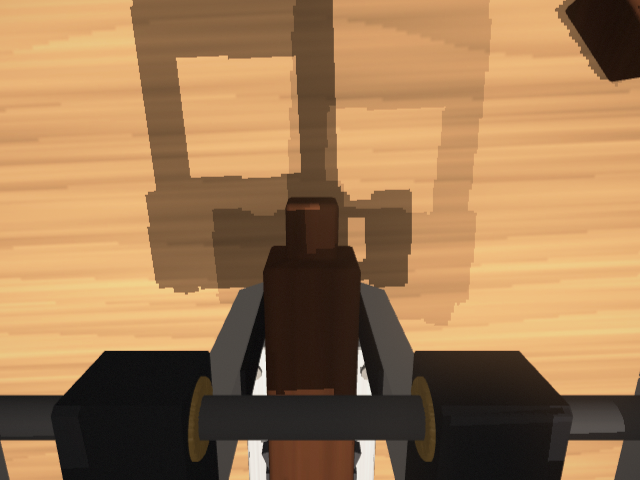

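```bash
python3 - <<'E'
from bench import ctrl
from h import *
s=ctrl.state();d=ctrl.get_image("wrist");T=wristT(s,d);im=d["img"].astype(int)
print(np.round(s["ee_pos"],4),np.round(s["ee_rot"],3))
sat=im.max(2)-im.min(2)
for r in (352,365,380,392,445,455,465,475):
    w=np.where((sat[r]<30)&(im[r].max(1) if 0 else (sat[r]<30)&(im[r].max(1)>150)))[0]; w=w[(w>220)&(w<400)]
    br=np.where((sat[r]>30)&(im[r].max(1)<190))[0]; br=br[(br>255)&(br<370)]
    if len(w) and len(br): print(r,"white",w.min(),w.max(),"brown",br.min(),br.max(), ray(d,[[w.min(),r],[w.max(),r]],.015,T)[:,:2].round(4).tolist())
t=ctrl.get_image("top");c=t["img"][130:330,250:380];cv2.imwrite("pics/t3.png",cv2.resize(c,None,fx=3,fy=3,interpolation=cv2.INTER_CUBIC)[:,:,::-1])
w=cv2.resize(d["img"][340:480,220:400],None,fx=4,fy=4,interpolation=cv2.INTER_CUBIC);cv2.imwrite("pics/w3c.png",w[:,:,::-1])
E
```

```text
[0.4425 0.0675 0.095 ] [-0.07 -3.14 -0.  ]
392 white 253 370 brown 267 333 [[0.5448, 0.021], [0.5487, 0.1048]]
445 white 248 374 brown 269 353 [[0.5901, 0.0135], [0.5944, 0.1074]]
455 white 248 373 brown 269 353 [[0.599, 0.0127], [0.6033, 0.1066]]
465 white 249 373 brown 269 353 [[0.6082, 0.0127], [0.6125, 0.1066]]
475 white 249 372 brown 270 352 [[0.6175, 0.0119], [0.6218, 0.1058]]
```

View pics/t3.png

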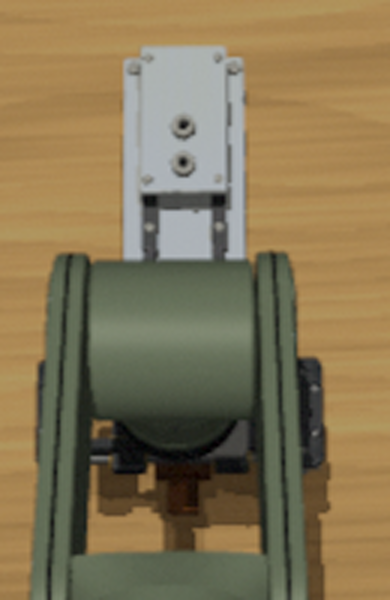

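View pics/w3c.png

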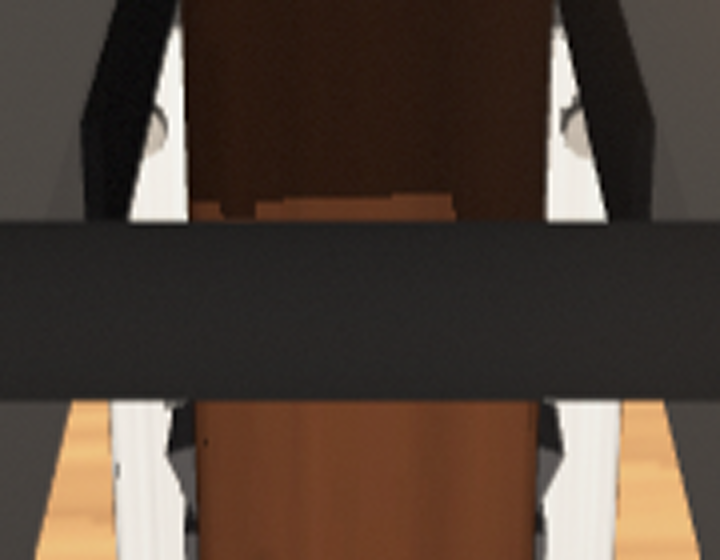

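The deck centre and fence flares lie within about 0.7 mm of the mount's centre line in the wrist view. The yaws agree: −0.0446 for the tool and −0.043 for the deck. I lower the mount onto the deck.

>>> jog_arm:
  targets:
    - [1,0,-0.001,0.03,0,0,0]
    - [1,0,0,0.02,0,0,0]
    - [1,0,0,0.01,0,0,0]
    - [1,0,0,0.002,0,0,0]
    - [1,0,0,0,0,0,0]

```text
time_s: 5.5
ee_pos: [0.4434, 0.0654, 0.034]
ee_rot: [0.073, 3.14, -0.0]
ft_force: [-0.2, -0.5, -1.9]
gripper_width: 0.0396
```

>>> jog_arm:
  targets:
    - [1,0,0,0,0,0,0]
    - [1,0,0,0.001,0,0,0]
    - [1,0,0,0,0,0,0]

```text
time_s: 5.88
ee_pos: [0.4429, 0.0652, 0.0327]
ee_rot: [0.074, 3.14, -0.0]
ft_force: [-0.5, -0.2, -1.8]
gripper_width: 0.0398
```

```bash
cat >> h.py <<'E'
def edges(ctrl,name=None):
    s=ctrl.state();d=ctrl.get_image("wrist");T=wristT(s,d);im=d["img"].astype(int);sat=im.max(2)-im.min(2)
    print(np.round(s["ee_pos"],4),np.round(s["ee_rot"],3),np.round(s["ft_force"],1))
    for r in (360,375,445,460,475):
        w=np.where((sat[r]<30)&(im[r].max(1)>150))[0]; w=w[(w>190)&(w<430)]
        br=np.where((sat[r]>30)&(im[r].max(1)<190))[0]; br=br[(br>240)&(br<380)]
        if len(w) and len(br): print(r,"white",w.min(),w.max(),"brown",br.min(),br.max(), ray(d,[[w.min(),r],[w.max(),r]],.015,T)[:,:2].round(4).tolist())
    if name: cv2.imwrite(name,cv2.resize(d["img"][340:480,180:440],None,fx=3,fy=3,interpolation=cv2.INTER_CUBIC)[:,:,::-1])
E
python3 -c "
from h import *;from bench import ctrl;edges(ctrl,'pics/w4.png')"
```

```text
[0.4429 0.0652 0.0327] [ 0.074  3.14  -0.   ] [-0.5 -0.2 -1.8]
445 white 237 386 brown 269 353 [[0.5361, 0.0185], [0.5401, 0.103]]
460 white 233 390 brown 269 353 [[0.5463, 0.0152], [0.5506, 0.1053]]
475 white 234 393 brown 270 352 [[0.5568, 0.0148], [0.5612, 0.107]]
```

View pics/w4.png

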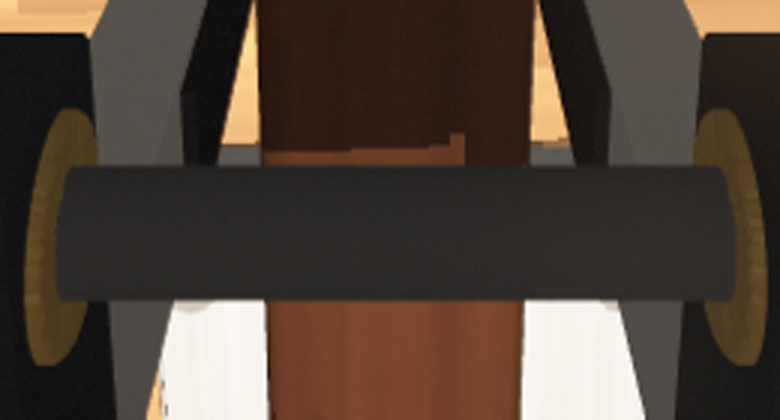

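The left deck edge (column 234, row 475) puts the jig line about 1.5–2 mm to +y of the tool. I correct for that and lower until the mount touches the deck.

>>> jog_arm:
  targets:
    - [1,0,0.0015,0.001,0,0,-0.005]
    - [1,0,0,0.001,0,0,0]
    - [1,0,0,0,0,0,0]
    - [1,0,0,0,0,0,0]

```text
time_s: 6.42
ee_pos: [0.4428, 0.0668, 0.0306]
ee_rot: [-0.069, -3.141, -0.0]
ft_force: [-2.1, 1.5, 1.0]
gripper_width: 0.0398
```

>>> jog_arm:
  targets:
    - [1,-0.01,0,0,0,0,0]
    - [1,-0.01,0,0,0,0,0]
    - [1,-0.01,0,0,0,0,0]
    - [1,0,0,0,0,0,0]

```text
time_s: 6.92
ee_pos: [0.4743, 0.0652, 0.0305]
ee_rot: [0.07, 3.139, -0.0]
ft_force: [0.2, -0.3, -1.8]
gripper_width: 0.04
```

>>> jog_arm:
  targets:
    - [1,-0.005,0,0,0,0,0]
    - [1,-0.005,0,0,0,0,0]
    - [1,0,0,0,0,0,0]

```text
time_s: 7.3
ee_pos: [0.4835, 0.0649, 0.0305]
ee_rot: [0.069, 3.139, -0.0]
ft_force: [0.4, 0.4, 0.0]
gripper_width: 0.0397
```

```bash
python3 -c "
from h import *;from bench import ctrl;edges(ctrl,'pics/w5.png')"
```

```text
[0.4835 0.0649 0.0305] [ 0.069  3.139 -0.   ] [0.4 0.4 0. ]
360 white 260 363 brown 280 320 [[0.522, 0.0361], [0.5245, 0.0903]]
375 white 257 366 brown 278 310 [[0.5309, 0.0338], [0.5335, 0.0918]]
445 white 237 386 brown 269 353 [[0.575, 0.019], [0.5788, 0.1026]]
460 white 233 390 brown 269 353 [[0.5851, 0.0158], [0.5892, 0.1049]]
475 white 230 393 brown 270 353 [[0.5955, 0.0131], [0.5997, 0.1067]]
```

View pics/w5.png

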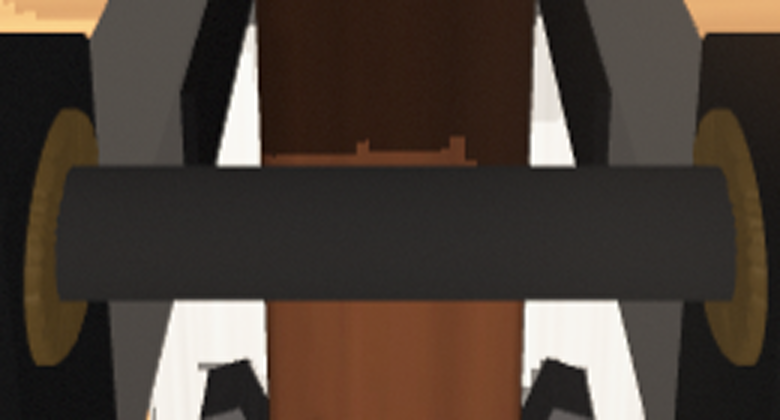

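The fence flares at (230,362) and (565,362) in the crop sit symmetrically about the mount (268–523), and the contact forces are near zero. I continue to the mouth.

>>> jog_arm:
  targets:
    - [1,-0.005,0,0,0,0,0]
    - [1,-0.005,0,0,0,0,0]
    - [1,-0.005,0,0,0,0,0]
    - [1,-0.005,0,0,0,0,0]
    - [1,0,0,0,0,0,0]

```text
time_s: 7.98
ee_pos: [0.5033, 0.064, 0.0306]
ee_rot: [0.069, 3.14, 0.0]
ft_force: [-0.7, -0.3, 2.0]
gripper_width: 0.04
```

>>> jog_arm:
  targets:
    - [1,-0.004,0,0,0,0,0]
    - [1,-0.004,0,0,0,0,0]
    - [1,0,0,0,0,0,0]

```text
time_s: 8.35
ee_pos: [0.5107, 0.0637, 0.0306]
ee_rot: [-0.069, -3.141, -0.0]
ft_force: [-2.5, 1.0, 3.8]
gripper_width: 0.0401
```

>>> jog_arm:
  targets:
    - [1,-0.003,0,-0.0003,0,0,0]
    - [1,-0.003,0,0,0,0,0]
    - [1,-0.003,0,0,0,0,0]
    - [1,0,0,0,0,0,0]

```text
time_s: 8.85
ee_pos: [0.5207, 0.0632, 0.0306]
ee_rot: [0.069, 3.139, -0.0]
ft_force: [-0.7, 1.1, -0.4]
gripper_width: 0.0395
```

>>> jog_arm:
  targets:
    - [1,-0.003,0,0,0,0,0]
    - [1,-0.003,0,0,0,0,0]
    - [1,-0.003,0,0,0,0,0]
    - [1,0,0,0,0,0,0]

```text
time_s: 9.35
ee_pos: [0.5283, 0.0631, 0.0306]
ee_rot: [-0.069, -3.139, -0.0]
ft_force: [-5.0, 1.0, 3.5]
gripper_width: 0.0397
```

Nose about 14 mm in, and the springs are pushing back with 5 N.

>>> jog_arm:
  targets:
    - [1,-0.003,0,0,0,0,0]
    - [1,-0.003,0,0,0,0,0]
    - [1,-0.003,0,0,0,0,0]

```text
time_s: 9.72
ee_pos: [0.5327, 0.0629, 0.0305]
ee_rot: [-0.068, -3.13, -0.0]
ft_force: [-15.4, 0.4, 14.7]
gripper_width: 0.0398
```

>>> jog_arm:
  targets:
    - [1,-0.003,0,0,0,0,0]
    - [1,-0.003,0,0,0,0,0]

```text
time_s: 9.98
ee_pos: [0.5368, 0.0627, 0.0304]
ee_rot: [-0.068, -3.125, -0.0]
ft_force: [-19.5, 0.6, 17.5]
gripper_width: 0.0399
```

>>> jog_arm:
  targets:
    - [1,0,0,-0.001,0,0,0]
    - [1,0,0,0,0,0,0]
    - [1,0,0,0,0,0,0]

```text
time_s: 10.35
ee_pos: [0.5409, 0.0624, 0.0305]
ee_rot: [-0.069, -3.135, -0.0]
ft_force: [-6.5, 0.3, 2.3]
gripper_width: 0.0398
```

```bash
python3 -c "
from h import *;from bench import ctrl;s=ctrl.state();print({k:np.round(v,4).tolist() for k,v in s.items()});edges(ctrl,'pics/w6.png')"
```

```text
{'time_s': 10.35, 'q': [-0.044, 0.3565, 1.7522, -0.0001, 1.0388, -1.5708], 'qd': [-0.0011, 0.0008, -0.0002, 0.0008, 0.0021, 0.0], 'joint_efforts': [-0.768, -38.31, -26.1876, -0.0939, -2.2046, 0.0347], 'ee_pos': [0.5409, 0.0624, 0.0305], 'ee_rot': [-0.069, -3.1348, -0.0001], 'ft_force': [-6.5083, 0.3248, 2.2897], 'torque': [0.1032, 1.4228, 0.0323], 'gripper_width': 0.0398}
[0.5409 0.0624 0.0305] [-0.069 -3.135 -0.   ] [-6.5  0.3  2.3]
360 white 260 363 brown 279 314 [[0.579, 0.0337], [0.5815, 0.0878]]
445 white 237 386 brown 269 354 [[0.6316, 0.0168], [0.6354, 0.1]]
460 white 233 390 brown 269 354 [[0.6416, 0.0136], [0.6456, 0.1023]]
475 white 230 393 brown 270 353 [[0.6519, 0.0109], [0.656, 0.1041]]
```

View pics/w6.png

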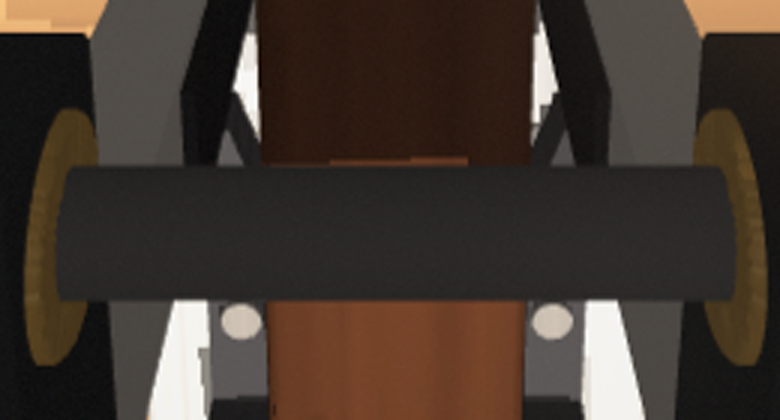

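Raising the tool 1 mm relieved the deck jam. Force along x is now 6.5 N, with the nose about 27 mm in. From here I take small steps to feel for the stop.

>>> jog_arm:
  targets:
    - [1,-0.002,0,-0.0003,0,0,0]
    - [1,-0.002,0,0,0,0,0]
    - [1,0,0,0,0,0,0]

```text
time_s: 10.78
ee_pos: [0.545, 0.0622, 0.0305]
ee_rot: [-0.069, -3.135, -0.0]
ft_force: [-5.2, 0.8, 0.1]
gripper_width: 0.0396
```

>>> jog_arm:
  targets:
    - [1,-0.002,0,0,0,0,0]
    - [1,-0.002,0,0,0,0,0]
    - [1,0,0,0,0,0,0]

```text
time_s: 11.15
ee_pos: [0.5488, 0.062, 0.0304]
ee_rot: [-0.069, -3.135, -0.0]
ft_force: [-5.7, 0.8, 0.6]
gripper_width: 0.0396
```

Steady drag of about 5.5 N, with the nose about 35 mm in. I keep stepping.

>>> jog_arm:
  targets:
    - [1,-0.002,0,0,0,0,0]
    - [1,-0.002,0,0,0,0,0]
    - [1,0,0,0,0,0,0]

```text
time_s: 11.52
ee_pos: [0.5528, 0.0619, 0.0304]
ee_rot: [-0.069, -3.135, -0.0]
ft_force: [-5.4, -0.3, -0.8]
gripper_width: 0.0399
```

>>> jog_arm:
  targets:
    - [1,-0.002,0,0,0,0,0]
    - [1,-0.002,0,0,0,0,0]
    - [1,0,0,0,0,0,0]

```text
time_s: 11.9
ee_pos: [0.5568, 0.0617, 0.0304]
ee_rot: [-0.069, -3.135, -0.0]
ft_force: [-6.6, 1.2, 0.7]
gripper_width: 0.0401
```

>>> jog_arm:
  targets:
    - [1,-0.002,0,0,0,0,0]
    - [1,-0.002,0,0,0,0,0]
    - [1,0,0,0,0,0,0]

```text
time_s: 12.28
ee_pos: [0.5608, 0.0615, 0.0304]
ee_rot: [-0.069, -3.134, -0.0]
ft_force: [-6.3, 1.2, 1.2]
gripper_width: 0.0396
```

>>> jog_arm:
  targets:
    - [1,-0.002,0,0,0,0,0]
    - [1,-0.002,0,0,0,0,0]
    - [1,0,0,0,0,0,0]

```text
time_s: 12.65
ee_pos: [0.5648, 0.0614, 0.0304]
ee_rot: [-0.069, -3.135, -0.0]
ft_force: [-6.9, 0.4, 0.7]
gripper_width: 0.0398
```

>>> jog_arm:
  targets:
    - [1,-0.002,0,0,0,0,0]
    - [1,-0.002,0,0,0,0,0]
    - [1,0,0,0,0,0,0]

```text
time_s: 13.02
ee_pos: [0.5688, 0.0612, 0.0304]
ee_rot: [-0.069, -3.135, -0.0]
ft_force: [-5.1, 1.0, 0.5]
gripper_width: 0.0398
```

>>> jog_arm:
  targets:
    - [1,-0.002,0,0,0,0,0]
    - [1,-0.002,0,0,0,0,0]
    - [1,0,0,0,0,0,0]

```text
time_s: 13.4
ee_pos: [0.5728, 0.061, 0.0305]
ee_rot: [-0.069, -3.135, -0.0]
ft_force: [-6.3, -0.1, 0.2]
gripper_width: 0.0394
```

>>> jog_arm:
  targets:
    - [1,-0.002,0,0,0,0,0]
    - [1,-0.002,0,0,0,0,0]
    - [1,0,0,0,0,0,0]

```text
time_s: 13.78
ee_pos: [0.5768, 0.0608, 0.0304]
ee_rot: [-0.069, -3.134, -0.0]
ft_force: [-6.2, -0.1, 0.5]
gripper_width: 0.0398
```

>>> jog_arm:
  targets:
    - [1,-0.002,0,0,0,0,0]
    - [1,-0.002,0,0,0,0,0]
    - [1,0,0,0,0,0,0]

```text
time_s: 14.15
ee_pos: [0.5808, 0.0607, 0.0305]
ee_rot: [-0.069, -3.134, -0.0]
ft_force: [-6.4, 0.4, 0.8]
gripper_width: 0.0399
```

>>> jog_arm:
  targets:
    - [1,-0.002,0,0,0,0,0]
    - [1,-0.002,0,0,0,0,0]
    - [1,0,0,0,0,0,0]

```text
time_s: 14.52
ee_pos: [0.5848, 0.0605, 0.0304]
ee_rot: [-0.069, -3.134, -0.0]
ft_force: [-7.3, 1.1, 0.1]
gripper_width: 0.04
```

>>> jog_arm:
  targets:
    - [1,-0.002,0,0,0,0,0]
    - [1,-0.002,0,0,0,0,0]
    - [1,0,0,0,0,0,0]

```text
time_s: 14.9
ee_pos: [0.5888, 0.0603, 0.0305]
ee_rot: [-0.069, -3.134, -0.0]
ft_force: [-6.2, 0.0, 1.2]
gripper_width: 0.0398
```

>>> jog_arm:
  targets:
    - [1,-0.002,0,0,0,0,0]
    - [1,-0.002,0,0,0,0,0]
    - [1,0,0,0,0,0,0]

```text
time_s: 15.28
ee_pos: [0.5928, 0.0601, 0.0304]
ee_rot: [-0.069, -3.134, -0.0]
ft_force: [-6.4, -0.1, 1.3]
gripper_width: 0.0396
```

>>> jog_arm:
  targets:
    - [1,-0.002,0,0,0,0,0]
    - [1,-0.002,0,0,0,0,0]
    - [1,0,0,0,0,0,0]

```text
time_s: 15.65
ee_pos: [0.5968, 0.0599, 0.0305]
ee_rot: [-0.069, -3.135, -0.0]
ft_force: [-6.0, 2.2, 1.3]
gripper_width: 0.0398
```

>>> jog_arm:
  targets:
    - [1,-0.002,0,0,0,0,0]
    - [1,-0.002,0,0,0,0,0]
    - [1,0,0,0,0,0,0]

```text
time_s: 16.02
ee_pos: [0.5975, 0.0599, 0.0304]
ee_rot: [-0.069, -3.127, -0.0]
ft_force: [-15.1, -0.0, 8.2]
gripper_width: 0.0395
```

A sudden rise to 15 N with almost no advance. I raise slightly to rule out a deck jam like the earlier one.

>>> jog_arm:
  targets:
    - [1,0,0,-0.0005,0,0,0]
    - [1,0,0,0,0,0,0]

```text
time_s: 16.27
ee_pos: [0.5975, 0.06, 0.0304]
ee_rot: [-0.069, -3.128, -0.0]
ft_force: [-12.9, 0.4, 5.2]
gripper_width: 0.0398
```

It did not advance under 13 N, against about 6 N drag, so this is the end stop (nose about 84 mm in). I ease the push off and release.

>>> jog_arm:
  targets:
    - [1,0.002,0,0,0,0,0]
    - [1,0,0,0,0,0,0]

```text
time_s: 16.52
ee_pos: [0.5975, 0.0599, 0.0305]
ee_rot: [-0.069, -3.132, -0.0]
ft_force: [-7.4, 1.4, 0.4]
gripper_width: 0.0397
```

>>> jog_arm:
  targets:
    - [-0.6,0,0,0,0,0,0]
    - [-0.6,0,0,0,0,0,0]
    - [-0.6,0,0,0,0,0,0]
    - [-0.6,0,0,0,0,0,0]
    - [-0.6,0,0,0,0,0,0]

```text
time_s: 17.15
ee_pos: [0.602, 0.0597, 0.0327]
ee_rot: [0.069, 3.14, -0.0]
ft_force: [0.1, 0.1, 0.1]
gripper_width: 0.0752
```

>>> jog_arm:
  targets:
    - [-0.6,0,0,-0.02,0,0,0]
    - [-0.6,0,0,-0.04,0,0,0]
    - [-0.6,0,0,-0.05,0,0,0]
    - [-0.6,0,0,-0.04,0,0,0]
    - [-0.6,0,0,0,0,0,0]

```text
time_s: 17.77
ee_pos: [0.6053, 0.0596, 0.1891]
ee_rot: [0.069, 3.129, -0.0]
ft_force: [0.0, 0.3, 0.6]
gripper_width: 0.0754
```

```bash
python3 - <<'E'
from bench import ctrl
from h import *
s=ctrl.state();d=ctrl.get_image("wrist");T=wristT(s,d)
print(np.round(s["ee_pos"],4),np.round(s["ft_force"],2),s["gripper_width"])
a=cv2.resize(d["img"],(400,300));b=cv2.resize(ctrl.get_image("scene")["img"],(400,300))
cv2.imwrite("pics/w7.png",d["img"][:,:,::-1])
im=d["img"].astype(int)
m=((im.max(2)<150)&(im[...,0]>im[...,2]+15)).astype(np.uint8);m[:,:250]=0;m[:,370:]=0;m[395:]=0
cs,_=cv2.findContours(m,0,1);k=max(cs,key=cv2.contourArea);print(cv2.approxPolyDP(k,2,True)[:,0].tolist())
yj=-.044;u=np.array([np.cos(yj),np.sin(yj)]);tail=np.array([.5975,.06])-.023*u
print("predicted tail px",proj(d,[np.r_[tail,.051],np.r_[tail-.025*u,.033]],T).round(0).tolist())
E
```

```text
[0.6053 0.0596 0.1891] [0.01 0.25 0.62] 0.07540434473257798
[[250, 0], [250, 37], [293, 37], [296, 87], [294, 102], [285, 103], [330, 104], [331, 102], [321, 101], [320, 70], [349, 67], [352, 64], [369, 64], [356, 61], [341, 64], [320, 63], [321, 15], [369, 12], [369, 0]]
predicted tail px [[311.0, 190.0], [311.0, 155.0]]
```

View pics/w7.png

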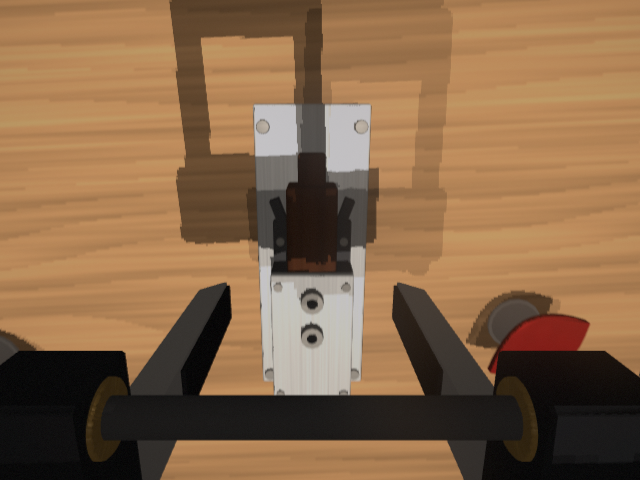

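```bash
python3 - <<'E'
from bench import ctrl
from h import *
s=ctrl.state();d=ctrl.get_image("wrist");T=wristT(s,d)
f=lambda r,z:ray(d,[[312,r]],z,T)[0,0].round(4)
print("tail top",f(183,.051),"tenon end",f(153,.033),"bridge front top",f(273,.061),"deck front",f(104,.015))
t=ctrl.get_image("top");c=t["img"][130:330,250:380];cv2.imwrite("pics/t8.png",cv2.resize(c,None,fx=3,fy=3)[:,:,::-1])
E
```

```text
tail top 0.5636 tenon end 0.5428 bridge front top 0.6312 deck front 0.5058
```

The image puts the nose about 80 mm in, against 84 mm from the tool pose. The stall could in principle have been a finger meeting a fence screw, so I check: regrasp 10 mm further back and 4 mm higher, then push gently again.

>>> jog_arm:
  targets:
    - [-0.6,0.018,0,0.03,0,0,0]
    - [-0.6,0,0,0.04,0,0,0]
    - [-0.6,0,0,0.03,0,0,0]
    - [-0.6,0,0,0,0,0,0]
    - [-0.6,0,0,0,0,0,0]

```text
time_s: 18.6
ee_pos: [0.5838, 0.0605, 0.0827]
ee_rot: [-0.069, -3.141, -0.0]
ft_force: [0.3, 0.5, 0.1]
gripper_width: 0.0751
```

>>> jog_arm:
  targets:
    - [-0.6,-0.003,0,0.02,0,0,0]
    - [-0.6,0,0,0.02,0,0,0]
    - [-0.6,0,0,0.008,0,0,0]
    - [-0.6,0,0,0,0,0,0]
    - [-0.6,0,0,0,0,0,0]

```text
time_s: 19.23
ee_pos: [0.5871, 0.0603, 0.0349]
ee_rot: [0.069, 3.14, -0.0]
ft_force: [0.7, 0.1, 0.4]
gripper_width: 0.0752
```

>>> jog_arm:
  targets:
    - [1,0,0,0,0,0,0]
    - [1,0,0,0,0,0,0]
    - [1,0,0,0,0,0,0]
    - [1,0,0,0,0,0,0]
    - [1,0,0,0,0,0,0]
  grip_force: 20

```text
time_s: 19.85
ee_pos: [0.5868, 0.0603, 0.0347]
ee_rot: [0.069, 3.141, 0.0]
ft_force: [0.3, 1.1, 0.9]
gripper_width: 0.0399
```

>>> jog_arm:
  targets:
    - [1,-0.001,0,0,0,0,0]
    - [1,-0.001,0,0,0,0,0]
    - [1,0,0,0,0,0,0]

```text
time_s: 20.23
ee_pos: [0.5867, 0.0604, 0.0347]
ee_rot: [-0.069, -3.136, 0.0]
ft_force: [-6.6, 0.5, 6.8]
gripper_width: 0.0393
```

>>> jog_arm:
  targets:
    - [1,-0.001,0,-0.0005,0,0,0]
    - [1,-0.001,0,0,0,0,0]
    - [1,0,0,0,0,0,0]

```text
time_s: 20.6
ee_pos: [0.5868, 0.0604, 0.0347]
ee_rot: [-0.069, -3.132, 0.0]
ft_force: [-9.3, -0.6, 8.7]
gripper_width: 0.0398
```

>>> jog_arm:
  targets:
    - [1,-0.001,0,-0.001,0,0,0]
    - [1,0,0,-0.0005,0,0,0]
    - [1,0,0,0,0,0,0]

```text
time_s: 20.98
ee_pos: [0.5869, 0.0604, 0.0347]
ee_rot: [-0.069, -3.13, -0.0]
ft_force: [-7.5, -0.3, 3.3]
gripper_width: 0.0397
```

>>> jog_arm:
  targets:
    - [1,-0.001,0,-0.0005,0,0,0]
    - [1,-0.001,0,-0.0005,0,0,0]
    - [1,0,0,0,0,0,0]

```text
time_s: 21.35
ee_pos: [0.5869, 0.0604, 0.0347]
ee_rot: [-0.068, -3.126, -0.0]
ft_force: [-10.6, -0.4, 1.8]
gripper_width: 0.0398
```

10.6 N with the deck unloaded and no advance, from a different finger position, confirms the stop. I ease off, release and retreat.

>>> jog_arm:
  targets:
    - [1,0.0015,0,0,0,0,0]
    - [1,0.0015,0,0,0,0,0]
    - [1,0,0,0,0,0,0]

```text
time_s: 21.72
ee_pos: [0.587, 0.0604, 0.0354]
ee_rot: [-0.069, -3.133, -0.0]
ft_force: [-5.2, 0.4, -3.3]
gripper_width: 0.0402
```

>>> jog_arm:
  targets:
    - [-0.6,0,0,0,0,0,0]
    - [-0.6,0,0,0,0,0,0]
    - [-0.6,0,0,0,0,0,0]
    - [-0.6,0,0,0,0,0,0]
    - [-0.6,0,0,0,0,0,0]

```text
time_s: 22.35
ee_pos: [0.591, 0.0601, 0.0378]
ee_rot: [0.069, 3.14, -0.0]
ft_force: [0.3, 0.3, 0.0]
gripper_width: 0.0753
```

>>> jog_arm:
  targets:
    - [-0.6,0,0,-0.02,0,0,0]
    - [-0.6,0,0,-0.04,0,0,0]
    - [-0.6,0,0,-0.05,0,0,0]
    - [-0.6,0,0,-0.04,0,0,0]
    - [-0.6,0,0,0,0,0,0]

```text
time_s: 22.98
ee_pos: [0.5943, 0.0601, 0.194]
ee_rot: [0.069, 3.129, -0.0]
ft_force: [0.6, 0.7, 0.3]
gripper_width: 0.075
```

>>> jog_arm:
  targets:
    - [-0.6,0,0,0,0,0,0]
    - [-0.6,0,0,0,0,0,0]
    - [-0.6,0,0,0,0,0,0]

```text
time_s: 23.35
ee_pos: [0.5896, 0.0602, 0.1858]
ee_rot: [-0.069, -3.138, -0.0]
ft_force: [0.6, -0.2, 0.6]
gripper_width: 0.0752
```

```bash
python3 - <<'E'
from bench import ctrl
from h import *
s=ctrl.state();d=ctrl.get_image("wrist")
print(np.round(s["ee_pos"],4),np.round(s["ft_force"],2),s["gripper_width"])
b=ctrl.get_image("scene")["img"]
o=np.hstack([cv2.resize(d["img"][60:360,200:430],(400,520)),cv2.resize(b[200:400,180:380],(400,400)).repeat(1,0)[:520] if 0 else cv2.copyMakeBorder(cv2.resize(b[180:400,200:400],(400,440)),0,80,0,0,cv2.BORDER_CONSTANT)])
cv2.imwrite("pics/f.png",o[:,:,::-1])
E
```

```text
[0.5896 0.0602 0.1858] [ 0.59 -0.18  0.61] 0.07521040532280406
```

View pics/f.png

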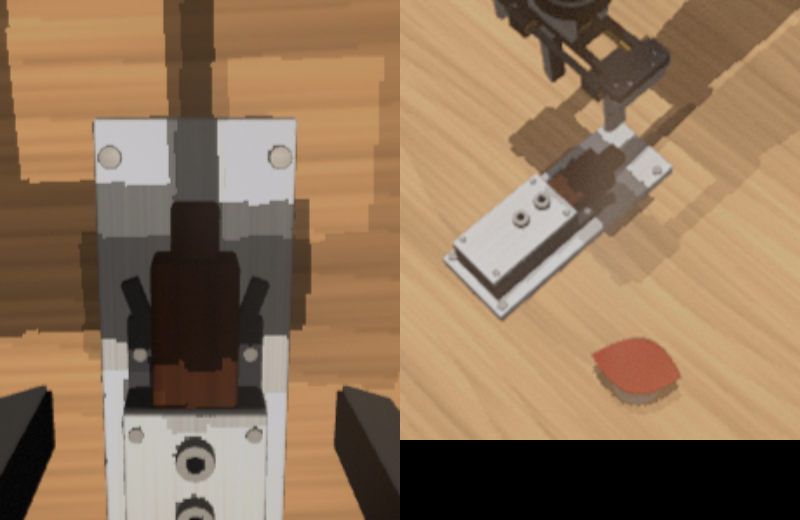

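The mount sits straight and flat under the bridge. The block's tail is at (195,255) and the tenon at (195,225) in the left crop. The gripper is clear and the petal is undisturbed. I hand the job in.

```bash
python3 -c "
from bench import ctrl
print(ctrl.job_done())"
```

```text
the job is handed in; nothing more can be done
None
```

The middle-sized mount (grip width 39.8 mm) is in the drilling jig, square end first, against the end stop. I released it there and handed the job in at about 23 s of the 64 s allowed.

- **Sliding in:** The mount jammed briefly at the springs, with about 19.5 N along the slot and 17.5 N off the deck. Raising the tool 1 mm freed it. It then slid under a steady 5–7 N drag until the force jumped to about 15 N with no further advance.
- **Stop check:** I regrasped about 10 mm further back and 4 mm higher, so that a finger catching the jig could not explain the stall. The mount still did not move at 10.6 N with little load on the deck. I then eased the push off before each release.
- **Last checks:** The final pictures show the mount straight and flat under the bridge. The gripper is open and clear of everything, with the force reading near zero. I did not push or grip anything else on the bench. The last pictures covered only the jig area and one petal, and I did not recheck the other items.
- **Disagreements:** The insertion depth came out at about 84 mm from the tool position and about 80 mm from the wrist image. I put this down to calibration and grasp offset, but a small slip in the grip during the jam is possible. The top and wrist cameras also differed by 1–3 mm sideways, so I followed the wrist view.

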